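# Feed two wooden balls into a drilling jig

### The job

Load the ball-drilling jig: turn the dark wooden knob so that its pointer stands at the black mark on the dial, which puts the gate's window under the funnel, and drop the two smaller wooden balls from the stand into the funnel so that both end up down in the clear tube, with the knob left at the mark. The light bar hangs right over the funnel, so reach in below it at a slant. Leave the bigger ball on its cup and do not disturb the glue bottle or the sanding block.

Things in the scene. Friction and masses are not known exactly. Their poses are not given: they have to be found in the camera images.
- feeder: Plywood jig fixed to the table. Origin on the table under the funnel axis; -x is its front, to the robot. Base 12 mm thick, x -140..70, y -160..120 mm. On the axis: clear tube (inner diameter 34, z 12..72, holds two balls), gate (z 75..81), funnel throat (inner diameter 36, z 83..92), aluminium cone to the rim at z 130. Light post, 16 mm diameter, at x 20, y 98. Drill behind the tube, below z 65.
- funnel_mouth (a point): Centre of the funnel's round mouth, at rim height, 130 mm above the table; outer rim diameter 92 mm, inner about 84. Axes as feeder.
- light_bar (a point): Centre of the underside of the light bar, 126 mm above the funnel's rim. Axes as feeder. Bar 36 mm deep (feeder x -8..28 mm), 158 long (y -50..108), 16 thick. A hand upright over the funnel hits it; one leaning back to the feeder's -x by 30 to 45 degrees, fingers pointing forward and down, passes below.
- well_floor (a point): Centre of the floor of the clear tube, 12 mm above the table. Axes as feeder.
- gate (a joint): Angle of knob and gate (one piece) about the vertical axis through knob_grip, rad: 0 = pointer at the mark, gate window (54 mm wide) under the throat; positive = anticlockwise from above, throat shut. Starts at 0.55 to 1.05: turn it clockwise. Stops at -0.35 and 1.25, none at the mark. Stays where left; friction 0.05 N m.
- knob_grip (a point): On the knob's axis (feeder x -70, y -105 mm), 113 mm above the table. The grip is a dark wooden bar 46 mm long, 12 thick, from 95 to 127 mm above the table, over a fixed dial 80 mm across with its top at 88. The point's axes turn with the knob and equal the feeder's at joint 0; the bar's long direction lies 0.26 rad anticlockwise from this point's x.
- knob_pointer (a point): Tip of the small pointer at one end of the knob bar, 31 mm from the knob axis, 93 mm above the table. A white line on top of the bar marks the same end.
- index_mark (a point): The black mark on the fixed dial, 12 mm long and 4 mm wide, its centre 33 mm from the knob axis, 88 mm above the table.
- stand: Plywood stand fixed to the table, 200 x 64 mm, 10 mm thick, origin under its centre, long along its x; three square wooden cups (22 mm wide, top 30 mm above the table) at x -66, 0 and +66 mm. Each cup carries one ball; which cup has which ball varies.
- ball_a_center (a point): Centre of a plain wooden ball of 28 mm diameter, about 11 g, in a cup of the stand (centre 41 mm above the table). To be loaded. The point's axes turn with the ball and mean nothing.
- ball_b_center (a point): Centre of the second 28 mm ball, like the first. To be loaded.
- ball_big_center (a point): Centre of a bigger wooden ball, 38 mm diameter, also in a cup (centre 47 mm above the table). Too big for the tube; to be left where it is.
- glue: White glue bottle standing on the table, 42 mm diameter, 120 mm tall, origin under its centre. Leave alone.
- sander: White sanding block with a bow handle, 120 x 60 mm, 61 mm tall, origin under its centre. Leave alone.
There are look-alikes about, which are no part of the job. What is shaped like the part that bears ball_a_center but pink is not meant.

How it is judged:
By the outcome, as a careful person would: the job done as asked, in the order asked, and still so for the second after the job is handed in, with the robot touching nothing.
It also fails if it takes over 70 s, if anything falls off the work surface, if the arm or the gripper's body presses on something with over 40 N, if the wrist force passes 120 N, or if a joint passes its speed limit or range.

### The arm

A 6-joint arm with a two-finger parallel gripper is mounted at the origin on the work surface. World frame = base frame: x ahead of the robot, y to its left, z up, the work surface at z = 0. Lengths are in m, angles in rad, forces in N, time in s.
With the tool pointing down it reaches from about 0.275 to 0.725 m from the base axis. Payload 15.9 kg.
Tool frame: the origin (TCP) lies at the very end of the fingers, on their centre line; the grasp point (between the pads) lies 19 mm behind it (bot.hold_point_z is the z of the grasp point in the tool frame, in m); z points along the fingers, y is the line along which they close (so a half turn about z gives the same grasp; the last joint's range is limited). The gripper opens to 85 mm and grips with 20 to 120 N. Pads are 22 mm wide; open, the fingers measure 114 mm over their backs; the gripper's body (76 mm by 85 mm) begins 54 mm behind the grasp point. The pads swing forward as they close: fully open they stand 13 mm farther back than shut.
Start: joints at [-1.256, 0.213, -0.034, 1.323, 0, 1.571], TCP at [0.155, -0.475, 0.231] pointing down, gripper open.
Joint ranges: [-2.98, 2.98], [-0.74, 1.72], [-1.14, 1.35], [-2.1, 2.04], [-1.57, 1.44], [-3.14, 3.14]. Speed limits (rad/s): [1.89, 1.89, 2.39, 2.57, 3.14, 3.14].

### API

Orientations are given as a unit quaternion [w, x, y, z].
In Python, from rig import bot gives the robot as it stands. Calls block until the motion is done:
- bot.reach(position, orientation): joint-space move of the TCP to a pose.
- bot.move_l(position, rotation=None, speed=0.15, until_force=None): straight line of the TCP; rotation=None keeps the orientation; speed is the mean speed in m/s. With until_force (N) it stops when the force on the tool has changed by that much, and returns True; else False.
- bot.move_joints(angles): joint-space move.
- bot.set_gripper(opening): finger opening in m; the grip force is fixed at half the most; returns when the fingers have stopped.
- bot.pause(seconds).
- bot.inverse_kinematics(position, orientation): joint angles nearest the present ones, or None.
- bot.grab_frame(name): name is "side" or "top" or "wrist"; returns a dict with "color" (384x512x3 uint8, red, green, blue), "z_map" (384x512 float32, m along the optical axis (not along the pixel's ray), 0 where there is no reading), "intrinsics" (3x3 intrinsics, pixels), "D" ([k1, k2, p1, p2, k3] as OpenCV has them; the pictures are not rectified), "R" (3x3) and "t" (3): a world point X has camera coordinates R X + t. Camera axes: x right, y down, z forward; pixel columns grow to the right and rows downward; lengths in m; the calibration is good to about 2 mm. A picture is of the moment at which its call begins.
A pose or a line that the arm cannot do raises bot.MotionError and nothing moves.
- bot.hand_in(): hands the job in; it is judged then, once.
Readings, each from a call of its own:
- bot.get_clock(): time.
- bot.get_joint_pos(): joint angles.
- bot.get_qvel(): joint speeds.
- bot.get_tau(): joint torques, N m.
- bot.get_position(): TCP position.
- bot.get_orientation(): TCP orientation.
- bot.get_force(): force on the tool from outside, world axes, zero at the start.
- bot.get_ft_torque(): the same for the moment, N m.
- bot.get_grip_width(): finger opening in m.
- bot.get_grip_force(): force on a finger pad.
Only numpy, scipy, OpenCV 4.12 (cv2) and the standard library are available. Lean on these libraries where they do the work, as an engineer would, in place of code of your own. Each camera call takes 0.05 s, during which the arm holds its last target. There are 200 camera calls.

## Working session

There is one attempt and no reset: what is moved stays moved. The work goes in short steps, each a Python script; the robot and the scene stay as the last script left them, time stands still between calls to the robot, and variables do not carry over. Pictures are saved under pics/ and viewed, at most 10 in all, crops included, and the job is handed in when it is done.

```bash
ls; mkdir -p pics
cat > h.py <<'E'
import numpy as np, cv2
from rig import bot
from scipy.spatial.transform import Rotation as Ro
def save(f,n): cv2.imwrite(n,f["color"][:,:,::-1])
def ray(f,px):
    u=cv2.undistortPoints(np.array(px,float).reshape(-1,1,2),f["intrinsics"],np.array(f["D"])).reshape(-1,2)
    d=np.c_[u,np.ones(len(u))]@f["R"]; o=-f["R"].T@f["t"]
    return o,d
def onz(f,px,z):
    o,d=ray(f,px); return o+d*((z-o[2])/d[:,2:3])
def deep(f,px):
    o,d=ray(f,px); z=np.array([f["z_map"][int(b),int(a)] for a,b in px]); return o+d*z[:,None]
def proj(f,X):
    return cv2.projectPoints(np.array(X,float).reshape(-1,3),cv2.Rodrigues(f["R"])[0],f["t"],f["intrinsics"],np.array(f["D"]))[0].reshape(-1,2)
E
python3 - <<'E'
from h import *
import pickle
fs={n:bot.grab_frame(n) for n in("top","side","wrist")}
pickle.dump(fs,open("f0.pkl","wb"))
for n in("top","side"): save(fs[n],f"pics/{n}0.png"); print(n,-fs[n]["R"].T@fs[n]["t"], fs[n]["R"][2])
E
```

```text
pics
top [0.35639065 0.04070805 1.20076447] [ 0.15527386 -0.01111775 -0.9878089 ]
side [ 0.31606519 -0.88241692  0.92509806] [ 0.17594537  0.76287209 -0.62214902]
```

View pics/top0.png

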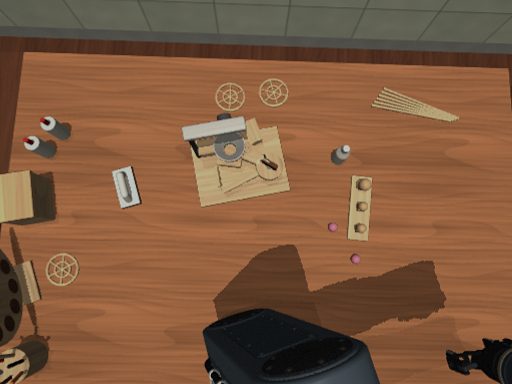

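View pics/side0.png

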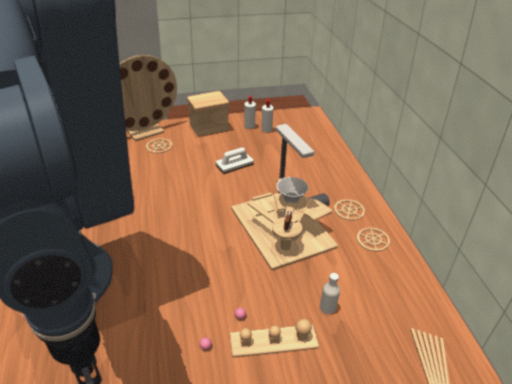

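Top view: the feeder is at (240,165), its knob at (269,163), the funnel at (230,148) and the light bar at (215,128). The stand is at (360,208), with the big ball at (364,185) and small plain balls at (362,207) and (361,228). The look-alikes are pink balls at (333,227) and (355,259). The candidates for loading are therefore the two plain ones on the stand. Next is a close crop plus measurements.

Run:
```python
from h import *
import pickle
fs=pickle.load(open("f0.pkl","rb")); t=fs["top"]; c=t["color"][:,:,::-1]
a=cv2.resize(c[110:210,180:295],None,fx=4,fy=4,interpolation=cv2.INTER_CUBIC)
b=cv2.resize(c[170:245,320:385],None,fx=4,fy=4,interpolation=cv2.INTER_CUBIC)
im=np.zeros((400,460+260,3),np.uint8); im[:,:460]=a; im[:300,460:]=b
cv2.imwrite("pics/crop0.png",im)
for nm,px,z in [("big",(364,185),.047),("m",(362,207),.041),("lo",(361,228),.041),("funnel",(230,149),.13),("knob",(269,163),.127)]:
    print(nm,onz(t,[px],z)[0].round(3),deep(t,[px])[0].round(3))
# segment by height
h,w=t["z_map"].shape; g=np.stack(np.meshgrid(np.arange(w),np.arange(h)),-1).reshape(-1,2)
P=deep(t,g).reshape(h,w,3); np.save("P.npy",P)
def comp(m,lab):
    n,l,s,ce=cv2.connectedComponentsWithStats(m.astype(np.uint8))
    for i in range(1,n):
        if s[i,4]>25: 
            q=P[l==i]; print(lab,s[i],q.mean(0).round(3),q[:,2].max().round(3))
box=np.zeros((h,w),bool); box[100:250,100:400]=1
comp((P[...,2]>.006)&box,"all"); 
comp((P[...,2]>.24)&box,"bar")
m=((P[...,2]>.006)&(P[...,2]<.02)&box).astype(np.uint8)
for k in cv2.findContours(m,cv2.RETR_EXTERNAL,2)[0]:
    if cv2.contourArea(k)>200: r=cv2.minAreaRect(k); print(r, onz(t,cv2.boxPoints(r),.011).round(3).tolist())
```

```text
big [ 0.575 -0.297  0.047] [ 0.572 -0.292  0.063]
m [ 0.509 -0.291  0.041] [0.356 0.041 1.201]
lo [ 0.445 -0.287  0.041] [ 0.444 -0.284  0.054]
funnel [0.651 0.106 0.13 ] [0.665 0.109 0.081]
knob [ 0.615 -0.005  0.127] [ 0.615 -0.005  0.128]
all [384 104  16   7  33] [ 0.839 -0.397  0.008] 0.011
all [ 182  109  108   98 7130] [0.632 0.09  0.082] 1.201
all [331 145  19  19 251] [ 0.661 -0.22   0.075] 0.125
all [112 165  31  44 820] [0.549 0.418 0.041] 1.201
all [ 347  175   25   67 1317] [ 0.508 -0.287  0.028] 1.201
all [329 222   9   9  66] [ 0.45  -0.207  0.024] 0.03
bar [182 116  65  25 951] [0.664 0.14  0.273] 1.201
((359.4771423339844, 207.81979370117188), (21.017879486083984, 65.26229858398438), 4.085616588592529) [[0.411, -0.252, 0.011], [0.614, -0.268, 0.011], [0.611, -0.333, 0.011], [0.408, -0.315, 0.011]]
((239.2099609375, 165.66265869140625), (66.89115142822266, 91.46400451660156), 78.36637115478516) [[0.702, 0.248, 0.011], [0.772, -0.033, 0.011], [0.562, -0.079, 0.011], [0.496, 0.195, 0.011]]
```

View pics/crop0.png

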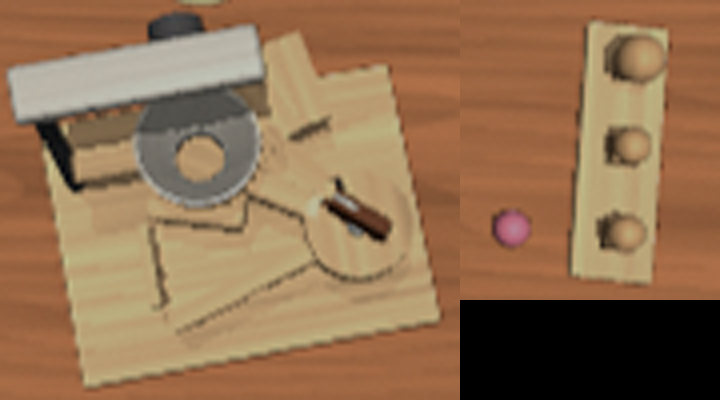

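The crop shows the two plain small balls at crop (630,145) and (624,233), the big one at (638,60), and the pink one at (512,228), which is excluded. The knob bar runs from (325,200) to (390,235) with its white end at upper left. The black mark is at about (340,187), clockwise of the pointer. Next I'll fit the feeder frame and ball centres and check IK.

```bash
cat >> h.py <<'E'
def quat(z,y):
    z=z/np.linalg.norm(z); y=y-z*(y@z); y/=np.linalg.norm(y)
    q=Ro.from_matrix(np.c_[np.cross(y,z),y,z]).as_quat(); return [q[3],q[0],q[1],q[2]]
def down(a): # closing line at world angle a
    return quat(np.array([0,0,-1.]),np.array([np.cos(a),np.sin(a),0]))
def both(p,qf,*a):  # pick nearer of half-turn alternatives
    s=[]
    for q in (qf(*a,1),qf(*a,-1)):
        j=bot.inverse_kinematics(list(p),q)
        if j is not None: s.append((np.abs(np.array(j)-bot.get_joint_pos()).max(),q,np.array(j)))
    return min(s,key=lambda v:v[0]) if s else None
def dn(a,s): return down(a+(0 if s>0 else np.pi))
def sl(yaw,tilt,s):
    f=np.array([np.cos(yaw),np.sin(yaw),0]); return quat(np.sin(tilt)*f-np.array([0,0,np.cos(tilt)]),s*np.array([-np.sin(yaw),np.cos(yaw),0]))
E
python3 - <<'E'
from h import *
import pickle
fs=pickle.load(open("f0.pkl","rb")); t=fs["top"]; s=fs["side"]
cp=lambda a,b:(a/4+180-.375,b/4+110-.375)
C=onz(t,[cp(87,386),cp(438,320),cp(388,67)],.012); M=np.array([[-.14,.12],[-.14,-.16],[.07,-.16]])
m=M-M.mean(0);c=C[:,:2]-C[:,:2].mean(0)
yaw=np.arctan2((m[:,0]*c[:,1]-m[:,1]*c[:,0]).sum(),(m*c).sum())
R=np.array([[np.cos(yaw),-np.sin(yaw)],[np.sin(yaw),np.cos(yaw)]]); o=C[:,:2].mean(0)-R@M.mean(0)
print("yaw",yaw,"o",o,"res",((M@R.T+o)-C[:,:2]).round(4).tolist())
k=o+R@[-.07,-.105]; print("knob",k,"from px",onz(t,[cp(357.5,217.5)],.127)[0])
print("funnel rim centre px seen", onz(t,[cp(198,147)],.13)[0])
e=onz(t,[cp(325,200),cp(390,235)],.127); d=(e[0]-e[1])[:2]; print("bar len",np.linalg.norm(d),"ang",np.arctan2(d[1],d[0]),"gate",np.arctan2(d[1],d[0])-.26-yaw)
mk=onz(t,[cp(340,187)],.088)[0][:2]-k; print("mark",mk,np.linalg.norm(mk),np.arctan2(mk[1],mk[0])-yaw)
# balls via colour-circles in side + top: triangulate
def tri(pt,ps):
    o1,d1=ray(t,[pt]);o2,d2=ray(s,[ps]);A=np.c_[d1[0],-d2[0]];x=np.linalg.lstsq(A,o2-o1,rcond=None)[0]
    return ((o1+d1[0]*x[0]+o2+d2[0]*x[1])/2).round(4), np.linalg.norm(A@x-(o2-o1)).round(4)
dp=lambda a,b:((a-460)/4+320-.375,b/4+170-.375)
for n,p,q in [("a",dp(634,146),(275,333)),("b",dp(628,233),(246,336)),("big",dp(641,58),(304,326))]: print(n,tri(p,q),onz(t,[p],.041)[0].round(4))
E
```

```text
yaw 0.21488108538103592 o [0.66182048 0.10980478] res [[-0.0012, 0.0028], [-0.0008, -0.0024], [0.002, -0.0003]]
knob [ 0.61581963 -0.00770659] from px [ 0.61190609 -0.00492478  0.127     ]
funnel rim centre px seen [0.65876929 0.10922301 0.13      ]
bar len 0.05221562032534368 ang 1.096037556149007 gate 0.6211564707679711
mark [0.02787965 0.01447485] 0.03141330895065965 0.2640008219578508
a (array([ 0.5126, -0.2963,  0.0354]), np.float64(0.0009)) [ 0.5114 -0.2947  0.041 ]
b (array([ 0.4466, -0.2908,  0.0352]), np.float64(0.0006)) [ 0.4459 -0.2892  0.041 ]
big (array([ 0.5787, -0.2994,  0.0472]), np.float64(0.0021)) [ 0.5789 -0.301   0.041 ]
```

Run:
```python
from h import *
import pickle
K=[.614,-.0065]
r=both([*K,.2],dn,1.096-np.pi/2); print(r)
for z,a in((.096,1.096),(.096,.475)): print(both([*K,z],dn,a-np.pi/2))
for x,z in((0,.16),(-.1,.26)):
    print(both([.66+x,.109+x*.2,z],sl,.215,.7))
bot.reach([*K,.2],r[1]); bot.set_gripper(.05)
f=bot.grab_frame("wrist"); pickle.dump(f,open("w1.pkl","wb")); save(f,"pics/w1.png"); print(bot.get_clock(),proj(f,[*K,.127]),-f["R"].T@f["t"])
```

```text
(np.float64(1.2454321975614815), [np.float64(0.0), np.float64(0.853568190771975), np.float64(0.52098113564913), np.float64(0.0)], array([-0.01058592,  0.4609014 ,  0.23481474,  1.34470966,  0.        ,
        2.03500673]))
(np.float64(1.2454321975614815), [np.float64(0.0), np.float64(0.853568190771975), np.float64(0.52098113564913), np.float64(0.0)], array([-0.01058592,  0.50104159,  0.03215052,  1.10190525,  0.        ,
        2.03500673]))
(np.float64(1.2454321975614815), [np.float64(0.0), np.float64(0.97192919536949), np.float64(0.2352735411992091), np.float64(0.0)], array([-0.01058592,  0.50104159,  0.03215052,  1.10190525,  0.        ,
        2.65600673]))
(np.float64(1.5143711753479736), [np.float64(-0.03679055850058009), np.float64(0.9339501249748082), np.float64(0.10078818235182241), np.float64(0.3409184083662411)], array([ 0.14128913,  0.08895899, -0.6605864 ,  0.1225904 ,  0.04746067,
        3.08517308]))
(np.float64(1.5023288144833402), [np.float64(-0.03679055850058009), np.float64(0.9339501249748082), np.float64(0.10078818235182241), np.float64(0.3409184083662411)], array([ 0.12558774, -0.22642105, -0.66978383,  0.42940506,  0.05755601,
        3.07313072]))
2.9833 [[255.25177883 203.90573933]] [0.64676357 0.05635698 0.34142404]
```

View pics/w1.png

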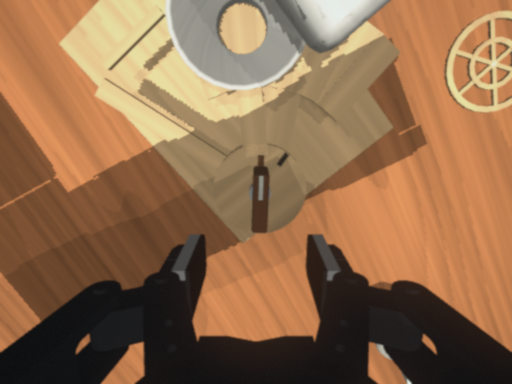

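The wrist view shows the bar from (261,165) to (260,232), between the open fingers and aligned with them. Its pointer tip is at (261,156), and the black mark at (282,159).

Run:
```python
from h import *
import pickle
f=pickle.load(open("w1.pkl","rb"))
e=onz(f,[(261.5,166),(260.5,231)],.127)[:,:2]; c=e.mean(0); d=e[0]-e[1]
print("c",c,np.linalg.norm(d),"ang",np.arctan2(d[1],d[0]))
K=c
p=onz(f,[(261,156)],.093)[0,:2]-K; m=onz(f,[(282.5,159)],.088)[0,:2]-K
for v in(p,m): print(np.linalg.norm(v),np.arctan2(v[1],v[0]))
# grasp
a=np.arctan2(d[1],d[0]); q=both([*K,.2],dn,a-np.pi/2)[1]
bot.move_l([*K,.15],q,speed=.1); bot.move_l([*K,.098],speed=.08,until_force=15)
bot.set_gripper(0); print(bot.get_position(),bot.get_grip_width(),bot.get_force(),bot.get_clock())
```

```text
c [ 0.61925869 -0.00541013] 0.049564736410326785 ang 1.0852446997097378
0.02624170280970935 1.0782361787549277
0.029356247159342232 0.4194027291136771
[ 0.61846739 -0.00487042  0.09853417] 0.011285197818034748 [-9.3953949   3.69926693 10.13453284] 4.8583
```

Run:
```python
from h import *
K=np.array([.6168,-.0085]); p=np.array(bot.get_position()); q=bot.get_orientation(); R0=Ro.from_quat([q[1],q[2],q[3],q[0]])
for g in np.linspace(0,-.597,5)[1:]:
    r=Ro.from_euler('z',g); x=r.apply([*(p[:2]-K),0])[:2]+K; w=(r*R0).as_quat()
    bot.move_l([*x,p[2]],[w[3],*w[:3]],speed=.02)
print(bot.get_force(),bot.get_ft_torque(),bot.get_position(),bot.get_clock())
bot.set_gripper(.05); p=bot.get_position(); bot.move_l([p[0],p[1],.2],speed=.1)
f=bot.grab_frame("wrist"); import pickle; pickle.dump(f,open("w2.pkl","wb"))
c=f["color"][80:280,140:390,::-1]; cv2.imwrite("pics/w2.png",cv2.resize(c,None,fx=3,fy=3,interpolation=cv2.INTER_CUBIC)); print(bot.get_clock())
```

```text
[ 0.05080193 -4.42337052  1.15133184] [-0.94281128  0.00132601 -0.04098665] [ 0.6202591  -0.00665621  0.09858542] 6.0583
7.7333
```

View pics/w2.png

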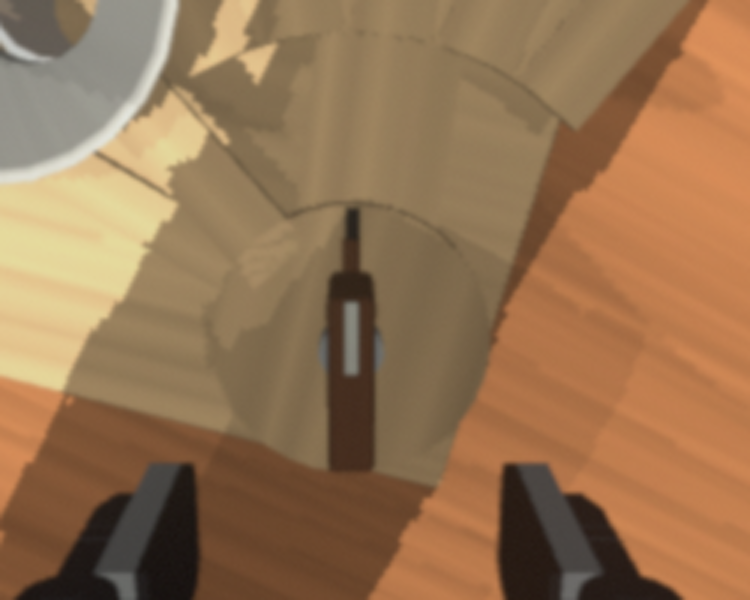

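The pointer and the mark both sit at x≈352 in the crop, at y 255 and 224, so the knob is at the mark. Now ball a.

```bash
cat >> h.py <<'E'
F=np.array([.658,.108]); YAW=.215; TILT=.72
def pick(b):
    q=both([*b,.15],dn,np.pi/2-.079)[1]
    bot.reach([*b,.13],q); bot.set_gripper(.06)
    bot.move_l([*b,.022],speed=.12,until_force=12); bot.set_gripper(.0); w=bot.get_grip_width()
    bot.move_l([*b,.2],speed=.2); print("w",w,bot.get_grip_width(),bot.get_grip_force(),bot.get_clock())
def carry():
    f=np.array([np.cos(YAW),np.sin(YAW),0]); z=np.sin(TILT)*f-np.array([0,0,np.cos(TILT)])
    hold=np.array([*F,.155]); tcp=hold+z*bot.hold_point_z*-1 if bot.hold_point_z<0 else hold+z*.019
    pre=tcp-f*.12+np.array([0,0,.08])
    q=both(pre,sl,YAW,TILT)[1]; bot.reach(list(pre),q); bot.move_l(list(tcp),speed=.12); print(bot.get_clock(),bot.get_grip_width(),bot.get_force()); return tcp,pre
E
python3 - <<'E'
from h import *
print(bot.hold_point_z)
bot.reach([.58,-.04,.22],bot.get_orientation())
pick([.512,-.2955])
if bot.get_grip_width()>.02:
    carry(); 
    f=bot.grab_frame("side"); c=f["color"][100:300,190:390,::-1]; c=cv2.resize(c,None,fx=2,fy=2,interpolation=cv2.INTER_CUBIC)
    w=bot.grab_frame("wrist")["color"][:,:,::-1][:,:].copy(); w=cv2.resize(w,(400,300)); im=np.zeros((400,800,3),np.uint8); im[:,:400]=c; im[:300,400:]=w; cv2.imwrite("pics/c1.png",im)
E
```

```text
-0.0187
w 0.02531144324156609 0.02523098929944279 58.818708658218384 11.925
14.6917 0.025318638543845123 [ 0.45206656 -0.30381215 -0.56263714]
```

```bash
ls pics
```

```text
c1.png
crop0.png
side0.png
top0.png
w1.png
w2.png
```

View pics/c1.png

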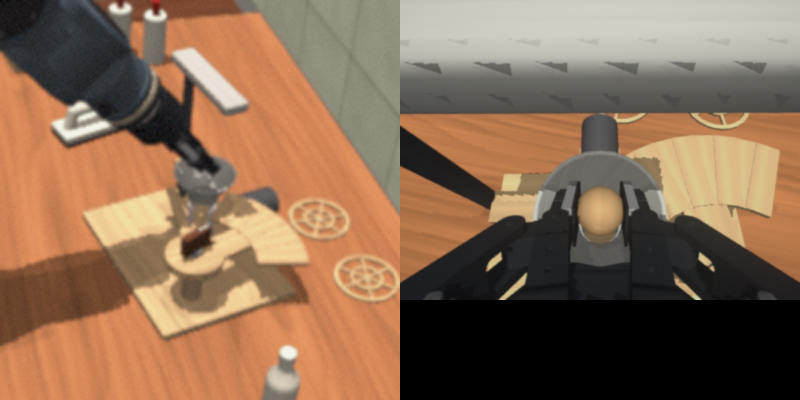

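The ball is held at (600,208), over the funnel's centre, and the hand is clear of the bar. Release it, back out, then do the second ball the same way.

```bash
cat >> h.py <<'E'
def drop(n):
    bot.set_gripper(.048); bot.pause(.7)
    f=np.array([np.cos(YAW),np.sin(YAW),0]); p=np.array(bot.get_position())
    bot.move_l(list(p-f*.06+[0,0,.06]),speed=.15)
    w=bot.grab_frame("wrist")["color"][:,:,::-1]; s=cv2.resize(bot.grab_frame("side")["color"][140:270,230:360,::-1],None,fx=3,fy=3,interpolation=cv2.INTER_CUBIC)
    im=np.zeros((390,790,3),np.uint8); im[:390,:390]=s; im[:300,390:]=cv2.resize(w,(400,300)); cv2.imwrite(n,im); print(bot.get_clock())
E
python3 -c "
from h import *
drop('pics/d1.png')"
```

```text
16.6583
```

View pics/d1.png

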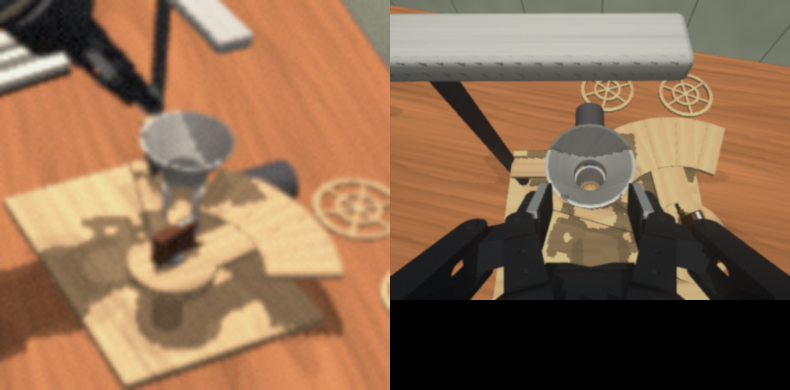

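The funnel cone is empty and something wood-coloured shows down the throat at (590,183), so ball a went through. Ball b next.

Run:
```python
from h import *
bot.reach([.5,.05,.28],bot.get_orientation())
pick([.446,-.290])
if bot.get_grip_width()>.02: carry(); drop('pics/d2.png')
p=bot.get_position(); bot.move_l([p[0]-.12,p[1]-.02,p[2]+.08],speed=.2)
t=bot.grab_frame("top"); c=t["color"][:,:,::-1]
a=cv2.resize(c[110:210,180:295],None,fx=4,fy=4,interpolation=cv2.INTER_CUBIC)
b=cv2.resize(c[140:245,320:385],None,fx=4,fy=4,interpolation=cv2.INTER_CUBIC)
d=cv2.imread('pics/d2.png')
im=np.zeros((600,790,3),np.uint8); im[:300,:345]=cv2.resize(a,(345,300)); im[:300,345:345+186]=cv2.resize(b,(186,300)); im[300:,:]=cv2.resize(d[:300],(790,300))
cv2.imwrite("pics/e.png",im)
print(bot.get_clock())
```

```text
w 0.02469474924074444 0.024744377898902336 58.81833493709564 21.4583
24.2417 0.02478926340384793 [0.63586034 0.39725919 0.1233177 ]
26.1083
27.0333
```

View pics/e.png

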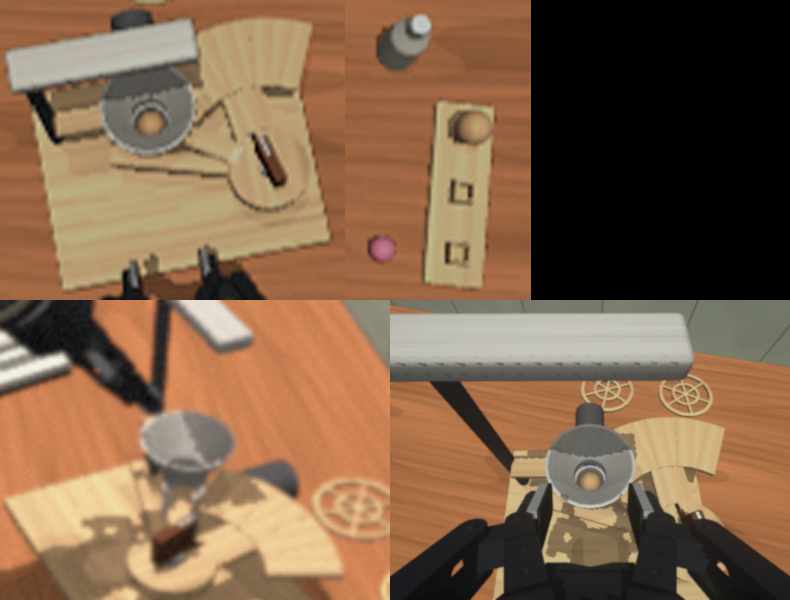

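Both small cups are empty, the big ball and glue are unmoved, and the knob is at the mark. One ball shows in the throat at (150,122), so I'll check its height by depth.

Run:
```python
from h import *
t=bot.grab_frame("top"); g=[(x,y) for x in range(225,236) for y in range(145,157)]
P=deep(t,g); P=P[(P[:,2]<.5)]; print(np.sort(P[:,2]).round(3)[::4]); print([deep(t,[(x,y)])[0].round(3).tolist() for x,y in((229,150),(230,150),(230,151),(231,151))])
```

```text
[0.014 0.049 0.054 0.057 0.059 0.06  0.061 0.062 0.062 0.063 0.064 0.064
 0.065 0.065 0.065 0.066 0.067 0.068 0.068 0.069 0.069 0.071 0.072 0.074
 0.077 0.096 0.099 0.102 0.103 0.108 0.109 0.11  0.112]
[[0.665, 0.113, 0.069], [0.665, 0.11, 0.07], [0.663, 0.11, 0.066], [0.662, 0.107, 0.068]]
```

The top of the upper ball is at z≈0.068, exactly two stacked balls (12+56 mm), so both are in the tube.

```bash
python3 -c "
from h import *
bot.pause(.3); print(bot.hand_in())"
```

```text
the job is handed in; nothing more can be done
None
```

The job is handed in at about 27 s on the robot's clock: the knob pointer is at the mark, both small balls are in the clear tube, and the big ball, glue bottle and sanding block were left alone.

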